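# Fish the T-nut out of the clamping plate

## Robot

A 7-joint arm with a two-finger parallel gripper is mounted at the origin on the work surface. World frame = base frame: x ahead of the robot, y to its left, z up, the work surface at z = 0. Lengths are in m, angles in rad, forces in N, time in s.
With the tool pointing down it reaches from about 0.425 to 0.95 m from the base axis. Payload 16.7 kg.
Tool frame: the origin (TCP) lies at the very end of the fingers, on their centre line; the grasp point (between the pads) lies 19 mm behind it (robot.grip_depth is the distance from the TCP to the grasp point, in m); z points along the fingers, x is the direction in which the jaws open and shut, and the axes are right-handed (so a half turn about z gives the same grasp; the last joint's range is limited). The gripper opens to 94 mm and grips with 3 to 60 N. Pads are 16 mm wide; open, the fingers measure 119 mm over their backs; the gripper's body (75 mm by 177 mm) begins 78 mm behind the grasp point.
Start: joints at [-1.274, 0.426, 0.074, 1.606, -0.034, 1.111, -0.067], TCP at [0.291, 0.609, 0.205] pointing down, gripper open.
Joint ranges: [-2.85, 2.85], [-0.5, 2.14], [-1.23, 1.37], [0.21, 2.46], [-1.02, 4.16], [0.16, 2.05], [-2.73, 2.73]. Speed limits (rad/s): [1.89, 1.89, 2.39, 2.39, 3.01, 3.01, 3.01].

## Interface

Orientations are given as [roll, pitch, yaw] about the fixed x, y, z axes, in that order (R = Rz(yaw) Ry(pitch) Rx(roll)).
In Python, from plant import robot gives the robot as it stands.
- The arm moves only by the tool play_rows, never from a script. Its argument "motion" is a list of rows, each a list of 3 entries, a list of its own where there are three numbers: the closure in counts, from 0 (fully open) to 255 (shut), then the shift along the tool's x, y, z in mm, then the turn, a rotation vector about the tool's x, y, z in units of 10 degrees (1.0 is 10 degrees). In form: [[hand, [dx, dy, dz], [rx, ry, rz]], ...]. A call has exactly 5 rows; each row is the pose to reach, as a shift and turn from the pose commanded when the call began, along the tool's axes at that moment; what a row does not reach only later rows make up. A row lasts 1/8 s, in which the tool goes at most 62.5 mm and 10.7 degrees, less where a joint would pass 70% of its speed; a pose out of reach is approached as far as the arm can. A call with a gripper value outside its range is refused whole. The fingers move at their own pace and stop on an object; "grip_force" is the grip in N (left out, the last holds). Time passes only in rows, so rows that repeat a pose let the fingers close, or fill a call up. It gives the time, the measured TCP pose, the force and the opening at its end, in the units of the state.
- robot.observe(): the state, without advancing time (a new reading comes with each control period).
- robot.camera(name): name is "scene" or "side" or "wrist"; returns a dict with "img" (384x512x3 uint8, red, green, blue), "range_z" (384x512 float32, m along the optical axis (not along the pixel's ray), 0 where there is no reading), "vfov" (degrees; the focal length in pixels is half the picture's height over the tangent of half this angle, whatever the lens; pixels are square), "cx", "cy" (the principal point, pixels), "R" (3x3) and "t" (3): a world point X has camera coordinates R X + t; the wrist camera has in their place "T_tool_cam" (4x4, takes a point from camera to tool coordinates, whose origin is the TCP and whose axes are the tool frame's). Camera axes: x right, y down, z forward; pixel columns grow to the right and rows downward; lengths in m; the calibration is good to about 2 mm. A picture is of the moment at which its call begins: read the wrist's pose just before it.
- robot.hand_in(): hands the job in, once; it reports no verdict.
The state is a dict: "time_s": time; "joint_positions": joint angles; "dq": joint speeds; "effort": joint torques, N m; "position": TCP position; "ee_rot": TCP orientation; "contact_force": force on the tool from outside, world axes, zero at the start; "wrist_torque": the same for the moment, N m; "gripper_width": opening from 0.0 (shut) to 1.0 (fully open).
Only numpy, scipy, OpenCV 4.12 (cv2) and the standard library are available. Lean on these libraries where they do the work, as an engineer would, in place of code of your own. Each camera call takes 0.05 s, during which the arm holds its last target.

## Task

The steel T-nut has slid back inside the slot of the stone-clamping plate, with loose stone chips lying behind it. Flip the plate's hinged guard right over so that it stays open on its own, then take the hooked pick from its cradle, feel for a gap behind the nut where the hook goes all the way down to the bottom of the slot, and drag the nut (chips may come along) out of the slot's open end so that all of it lies clear of the slot on the catch ledge. Put the pick back in its cradle as it was, leave the guard open, and do not knock over the little plaster model.

Things in the scene. Friction and masses are not known exactly. Their poses are not given: they have to be found in the camera images.
- plate: Dark iron clamping plate, 160 (x) by 280 (y) by 40 mm high, fixed to the table; origin: centre of its underside. A T-slot runs along its own y at x = -55 mm: a 12 mm wide slit in the top (z 30 to 40 mm) over a channel 22 mm wide, 14 mm high, with its floor at z = 16 mm. The slot is open at y = -140 mm and walled off at y = +125 mm.
- slot_mouth (a point): Middle of the slot's open end, on the channel floor (axes as the plate's). From here a catch ledge continues the channel floor, level, 76 mm further towards -y; it is 76 mm wide and has a rim 10 mm high on its three outer sides. One loose stone chip lies at its side and does no harm.
- slot_end (a point): Middle of the slot's closed end, on the channel floor. Between it and the nut lie three loose pale stone chips, not listed: 16 mm wide, 10 mm high, 10 or 26 mm long, in unknown order and spacing. Lowered onto a chip the hook stops 10 mm above the floor; in a gap it goes down to the floor. There is always a gap of at least 10 mm somewhere.
- guard (a joint): Angle (rad) of the grey sheet guard over the slot: 0 = shut, flat over the slit; 2.3 = open, at its stop. Hinge axis parallel to the plate's y, at plate x = -20, z = 46 mm; the guard opens upward from the plate's -x edge, towards its +x. 0.3 kg, moves freely: let go below about 1.6 it falls shut, beyond that it falls open and stays.
- guard_bar (a point): Middle of the guard's loop handle: a steel bar 10 mm thick, 90 mm long, parallel to the plate's y, 97 mm from the hinge axis. Shut, it is 46 mm above the table and 37 mm out from the plate's -x side, with a 30 mm gap between bar and guard for a finger; it can be pinched from above and turns between the fingers. It moves with the guard.
- nut_center (a point): Steel T-nut in the channel: base 18 (x) by 30 (y, along the slot) by 11 mm high, neck 9 by 22 mm on top up to 20 mm height. The point is its centre, 10 mm above its underside; axes as the plate's. About 60 g, slides freely. Its top is below the plate's top and it is too wide to come up through the slit.
- pick_grip (a point): Centre of the wooden handle of the hooked pick (about 140 g): a bar 16 (x) by 90 (y) by 22 mm high. From its +y end a 6 mm steel shank runs on to y = +90 mm and there bends straight down to the tip at z = -58 mm. It starts in the cradle, handle centre 69 mm above the table, and can be gripped from above between the two forks.
- hook_tip (a point): Lower end of the pick's hook (rounded, 6 mm thick), at (0, +90, -58) mm from the handle's centre in the pick's own axes.
- rest: Wooden cradle fixed to the table; origin: centre of its underside; base 70 by 100 by 8 mm. Two forks, 10 mm thick, at y = -32 and +32 mm carry the pick's handle along the cradle's y, its underside at z = 58 mm, between cheeks 24 mm apart that rise to z = 70 mm. Pick home: handle centre at about (0, 0, 69) mm, hook hanging beyond the +y fork.
- model_center (a point): Small turned white plaster model, 60 mm wide at the foot, 120 mm tall, standing loose on the table; the point is its centre, half-way up. Not to be knocked over.
Not all that is in view belongs to the job. What is shaped like the rest but pink is not meant. Leave any red look-alike of the part that bears pick_grip alone.

How it is judged:
By the outcome, as a careful person would: the job done as asked, in the order asked, and still so for the second after the job is handed in, with the robot touching nothing.
It also fails if it takes over 72 s, if anything falls off the work surface, if the arm or the gripper's body presses on something with over 40 N, if the wrist force passes 120 N, or if a joint passes its speed limit or range.

## Working session

There is one attempt and no reset: what is moved stays moved. The work goes in short steps, Python scripts to look and compute and a tool call to move; the robot and the scene stay as the last step left them, time stands still between calls to the robot, and variables do not carry over. Pictures are saved under pics/ and viewed, and the job is handed in when it is done.

Besides the shell and the picture viewer there is one more tool, called after "Request:" as name([rows], argument=value, ...), one row to a line, values as JSON. play_rows: Moves the arm, as the interface text tells. Its arguments: {"type":"object","properties":{"motion":{"type":"array"},"grip_force":{"type":"number"}},"required":["motion"]}

```bash
mkdir -p pics; ls
cat > h.py <<'E'
import numpy as np, cv2
from plant import robot
from scipy.spatial.transform import Rotation as Ro
def cam(n):
    s=robot.observe(); c=robot.camera(n)
    H=c['img'].shape[0]; c['f']=H/2/np.tan(np.radians(c['vfov'])/2)
    if 'R' not in c:
        T=np.eye(4);T[:3,:3]=Ro.from_euler('xyz',s['ee_rot']).as_matrix();T[:3,3]=s['position']
        W=T@np.array(c['T_tool_cam']); c['R']=W[:3,:3].T; c['t']=-c['R']@W[:3,3]
    c['R']=np.array(c['R']);c['t']=np.array(c['t']);return c
def pts(c):
    z=c['range_z'];v,u=np.mgrid[:z.shape[0],:z.shape[1]]
    P=np.stack([(u-c['cx'])/c['f']*z,(v-c['cy'])/c['f']*z,z],-1)
    return (P-c['t'])@c['R']
def ray(c,u,v,h):
    d=np.array([(u-c['cx'])/c['f'],(v-c['cy'])/c['f'],1])@c['R'];o=-c['R'].T@c['t']
    return o+d*(h-o[2])/d[2]
def proj(c,X):
    p=c['R']@np.array(X)+c['t'];return p[0]/p[2]*c['f']+c['cx'],p[1]/p[2]*c['f']+c['cy']
def save(c,n,box=None,s=1):
    im=c['img'][:,:,::-1]
    if box: im=im[box[1]:box[3],box[0]:box[2]]
    cv2.imwrite('pics/'+n,cv2.resize(im,None,fx=s,fy=s,interpolation=cv2.INTER_CUBIC))
E
python3 - <<'E'
from h import *
import pickle
for n in ['scene','side','wrist']:
    c=cam(n);save(c,n+'0.png',s=1.5);pickle.dump(c,open(n+'0.pkl','wb'))
    print(n,c['vfov'],c['cx'],c['cy'],-c['R'].T@c['t'],c['R'][2])
print(robot.observe(), [a for a in dir(robot) if a[0]!='_'])
E
```

```text
pics
scene 57.3379698049971 256.1434954840598 190.91895678697367 [ 0.96094125 -0.26267934  0.95507963] [-0.45716253  0.23991209 -0.85641381]
side 45.83694033576815 258.48640602215517 198.45028234168575 [-0.18506528 -0.68736139  1.21236974] [ 0.45148476  0.45287583 -0.76880752]
wrist 71.69363901723729 258.18280888774615 193.40929347727035 [0.22475781 0.63944259 0.38346324] [ 0.22768832 -0.11015996 -0.96748272]
{'time_s': 0.15, 'joint_positions': array([-1.27446623,  0.42656825,  0.07387805,  1.60639811, -0.03408686,
        1.11081572, -0.06708425]), 'dq': array([-0.00021458,  0.00039877, -0.0001775 , -0.00239049,  0.00111179,
       -0.00178592, -0.00240607]), 'effort': array([ 4.49900792e-03, -9.36275268e+01,  3.66972975e+00, -4.54423821e+01,
       -4.85740055e-02,  1.79109920e-02,  7.05064372e-05]), 'position': array([0.29096554, 0.60872305, 0.20497786]), 'ee_rot': array([3.14151510e+00, 9.26616856e-04, 1.12493777e+00]), 'contact_force': array([-0.07063243,  0.05992047,  0.59982777]), 'wrist_torque': array([ 0.00061965, -0.05664314, -0.00749209]), 'gripper_width': 1.0013788450327334} ['IKError', 'camera', 'grip_depth', 'hand_in', 'observe']
```

View pics/scene0.png

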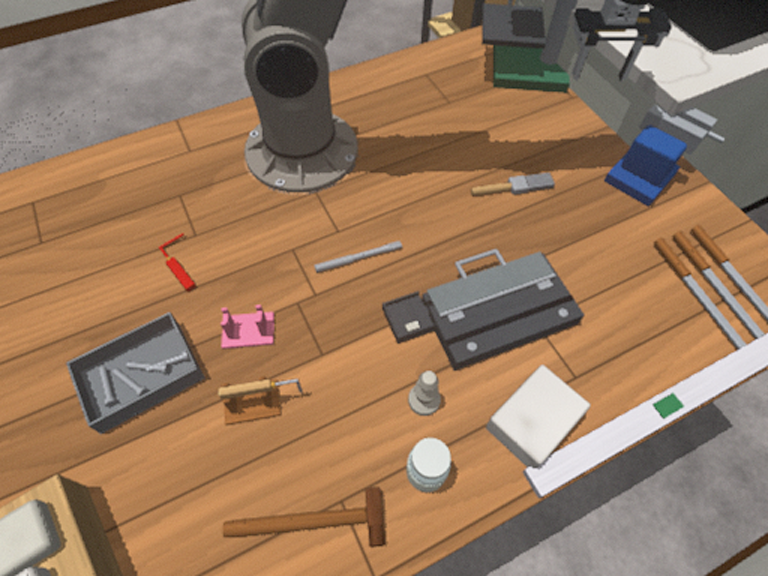

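View pics/side0.png

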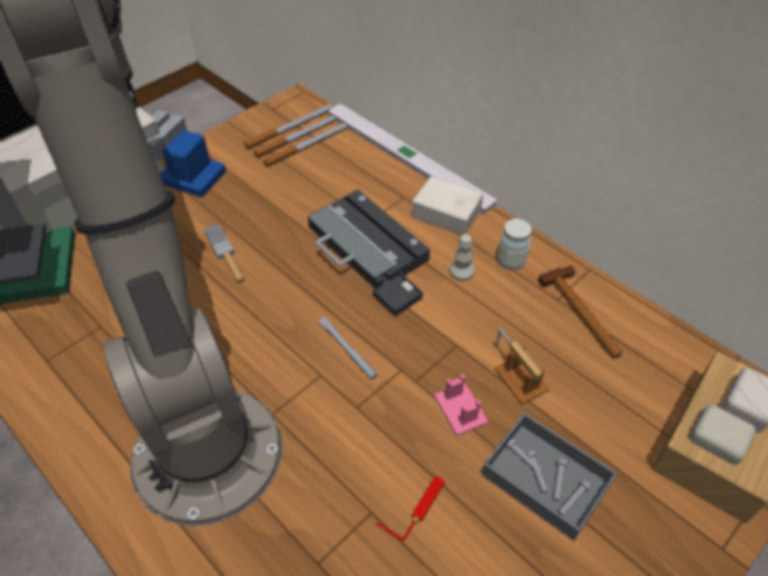

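View pics/wrist0.png

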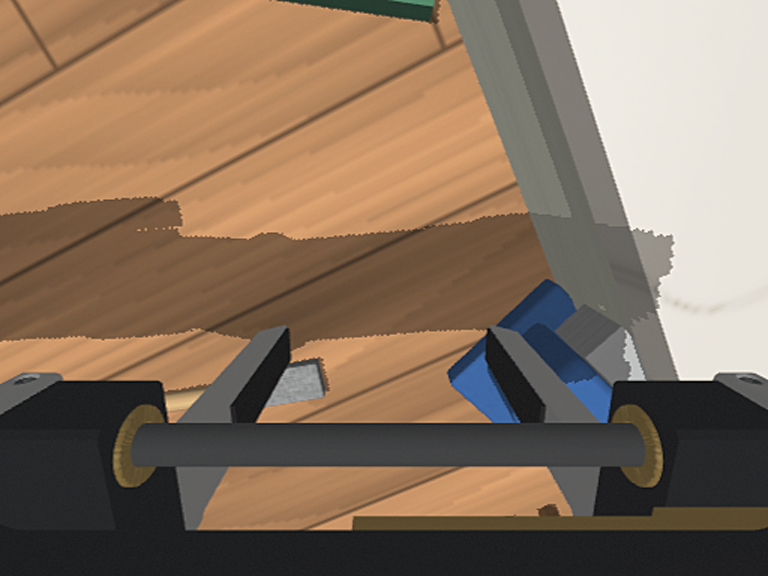

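Both views show the plate (scene 500,310; px of the 768-wide picture) with guard handle at (482,262) and ledge at (408,317). The wooden pick sits in the brown cradle at (252,390). Look-alikes are the pink rest (248,328) and the red pick (180,270). The turned figure is at (425,390) and the jar at (430,465). Measuring next.

Run:
```python
from h import *
import pickle
for n in ['scene','side']:
    c=pickle.load(open(n+'0.pkl','rb'));P=pts(c);hsv=cv2.cvtColor(c['img'],cv2.COLOR_RGB2HSV)
    s=P[(abs(P[...,2])<.3)&(c['range_z']>0)]
    print(n,'table z med',np.median(s[:,2]))
    # dark/grey low sat pixels in plate zone
    box={'scene':(250,160,400,250),'side':(195,120,295,215)}[n]
    m=np.zeros(P.shape[:2],bool);m[box[1]:box[3],box[0]:box[2]]=1
    m&=(hsv[...,1]<90)&(c['range_z']>0)
    for lo,hi,l in [(.033,.043,'top'),(.044,.056,'guard'),(.01,.022,'ledge')]:
        k=m&(P[...,2]>lo)&(P[...,2]<hi); q=P[k]
        nn,lab,st,ce=cv2.connectedComponentsWithStats(k.astype(np.uint8))
        for i in range(1,nn):
            if st[i,4]>60:
                q=P[lab==i][:,:2].astype(np.float32); r=cv2.minAreaRect(q); print(l,st[i],np.round(r[0],4),np.round(r[1],4),round(r[2],1),'z',np.median(P[lab==i][:,2]))
    save(c,n+'_z.png',box,4)
```

```text
scene table z med 0.001366377297009189
top [ 286  183  103   60 2552] [0.6302 0.1839] [0.2798 0.1284] 84.2 z 0.04043711868806754
guard [ 285  166   86   47 1819] [0.5531 0.1931] [0.2652 0.1222] 84.7 z 0.048248701887681406
ledge [250 161  18   8  75] [0.3705 0.0535] [0.061  0.0186] 86.1 z 0.01373836028896806
ledge [257 196  32  27 505] [0.5394 0.0257] [0.0924 0.0739] 84.9 z 0.016549494080636867
ledge [265 213 122  32 199] [0.6699 0.1298] [0.3668 0.0881] 66.0 z 0.015520485693397172
side table z med 0.002329601827517947
top [221 127  65  58 930] [0.6327 0.1833] [0.2861 0.1295] 82.7 z 0.040275283002765686
guard [ 206  136   59   49 1110] [0.5537 0.1904] [0.2746 0.1284] 82.6 z 0.048940914335677155
ledge [232 174  49  36 407] [0.5447 0.0668] [0.1967 0.0839] 85.7 z 0.016933855428993564
```

Run:
```python
from h import *
import pickle
c=pickle.load(open('scene0.pkl','rb'));save(c,'rest_z.png',(130,210,310,330),4)
c=pickle.load(open('side0.pkl','rb'));save(c,'rest_zs.png',(270,140,420,280),4)
```

```text
(no output)
```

View pics/scene_z.png

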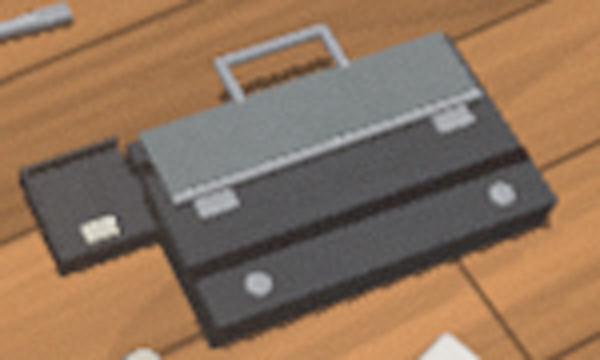

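View pics/rest_z.png

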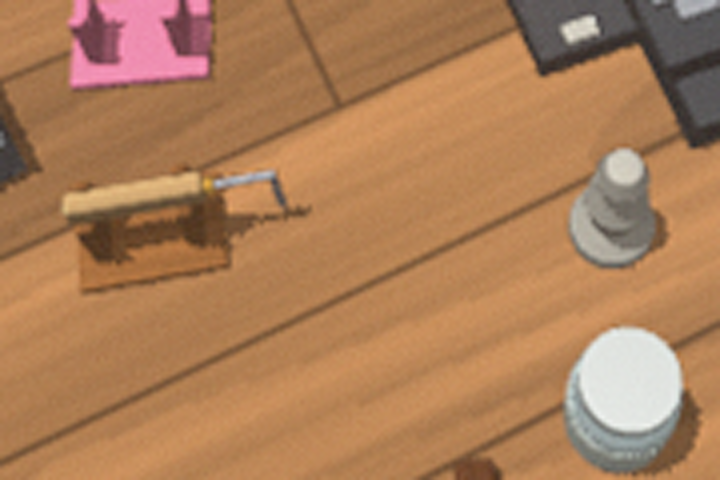

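View pics/rest_zs.png

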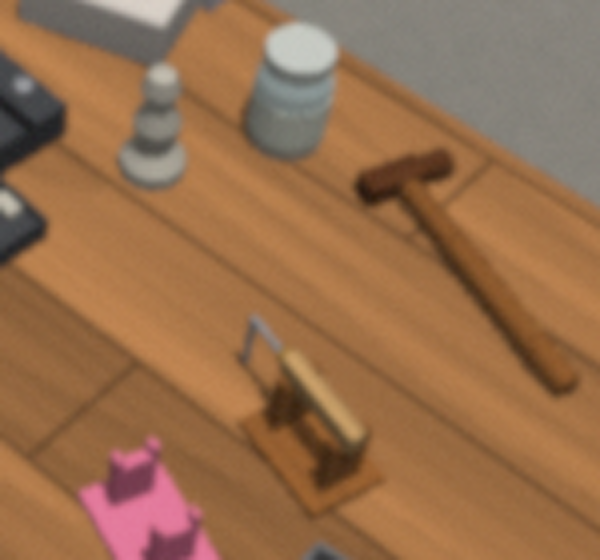

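Run:
```python
from h import *
import pickle
res={}
for n in ['scene','side']:
    c=pickle.load(open(n+'0.pkl','rb'));P=pts(c);hsv=cv2.cvtColor(c['img'],cv2.COLOR_RGB2HSV)
    H,S,V=[hsv[...,i].astype(int) for i in range(3)]
    X,Y,Z=P[...,0],P[...,1],P[...,2]
    # wooden handle: tan, height ~.06-.09
    box={'scene':(130,240,220,290),'side':(320,215,375,275)}[n]
    m=np.zeros(X.shape,bool);m[box[1]:box[3],box[0]:box[2]]=1;m&=c['range_z']>0
    k=m&(Z>.073)&(Z<.09)
    q=P[k]; r=cv2.minAreaRect(q[:,:2].astype(np.float32));print(n,'handle top',k.sum(),np.round(r[0],4),np.round(r[1],4),r[2],np.median(q[:,2]))
    k=m&(Z>.003)&(Z<.013); q=P[k];r=cv2.minAreaRect(q[:,:2].astype(np.float32));print(' restbase',k.sum(),np.round(r[0],4),np.round(r[1],4),r[2])
    # model / jar
    for nm,b in {'scene':{'model':(268,240,300,278),'jar':(268,288,305,330)},'side':{'model':(295,150,320,190),'jar':(328,140,360,185)}}[n].items():
        m=np.zeros(X.shape,bool);m[b[1]:b[3],b[0]:b[2]]=1;m&=(S<70)&(V>80)&(c['range_z']>0)&(Z>.004)
        q=P[m];print(nm,k.sum(),'zmax',np.percentile(q[:,2],99),'top xy',q[q[:,2]>q[:,2].max()-.012].mean(0),'ext',q.min(0),q.max(0))
    # bar
    b={'scene':(300,160,345,190),'side':(205,150,240,185)}[n]
    m=np.zeros(X.shape,bool);m[b[1]:b[3],b[0]:b[2]]=1;m&=(S<60)&(V>90)&(Z>.03)&(Z<.06)
    th=np.radians(-5.5);R=np.array([[np.cos(th),-np.sin(th)],[np.sin(th),np.cos(th)]])
    q=P[m];w=q[:,:2]@R
    print('bar region xmin pct',np.percentile(w[:,0],[0,2,5,10,30,50]))
    k=w[:,0]<np.percentile(w[:,0],1)+.008
    print('bar mean',q[k].mean(0),'y ext',w[k][:,1].min(),w[k][:,1].max())
```

```text
scene handle top 233 [ 0.5706 -0.3074] [0.1264 0.0227] 79.78962707519531 0.07966985165707453
 restbase 728 [ 0.5641 -0.3088] [0.2573 0.1433] 63.45381546020508
model 728 zmax 0.12067652559289171 top xy [ 0.70733698 -0.04226846  0.11738372] ext [ 0.67846603 -0.07030046  0.00470145] [ 0.73550054 -0.01452194  0.12326343]
jar 728 zmax 0.11285982034354435 top xy [ 0.8212518  -0.10075836  0.11008662] ext [ 0.78836718 -0.13526696  0.00446423] [ 0.85579145 -0.07003889  0.1136965 ]
bar region xmin pct [0.47094725 0.47392253 0.47622572 0.47845165 0.51263321 0.52136196]
bar mean [0.49779153 0.19554966 0.05038913] y ext 0.19450231134879933 0.2916954094644926
side handle top 171 [ 0.5706 -0.307 ] [0.1332 0.0344] 83.19786834716797 0.08045490418759708
 restbase 955 [ 0.5935 -0.311 ] [0.2449 0.1788] 40.04755401611328
model 955 zmax 0.12135689464346325 top xy [ 0.70251564 -0.04388224  0.11849968] ext [ 0.67571267 -0.07209514  0.00472759] [0.82119716 0.09078303 0.12524365]
jar 955 zmax 0.1159198211414121 top xy [ 0.81789031 -0.10288985  0.11100778] ext [ 0.77942802 -0.13790953  0.00417935] [ 0.94117338 -0.06953639  0.11737248]
bar region xmin pct [0.4698768  0.4721274  0.47381815 0.47699734 0.51447572 0.52612244]
bar mean [0.49507849 0.19148212 0.05106515] y ext 0.19117982312177773 0.2896539962985145
```

The turned figure (scene px 425,390) is 121 mm tall and about 57 mm wide at the foot, so it is the model. The jar is 113 mm tall. The pick fits as the natural-wood one in the brown cradle, and the pink rest and red pick are decoys. I'll move above the guard bar for a closer look.

```bash
cat >> h.py <<'E'
def go(x,y,z,yaw,s=None):
    s=s or robot.observe(); R0=Ro.from_euler('xyz',s['ee_rot'])
    Rt=Ro.from_euler('xyz',[np.pi,0,yaw]); d=R0.inv().apply(np.array([x,y,z])-s['position'])*1000
    rv=np.degrees((R0.inv()*Rt).as_rotvec())/10
    print('t',round(s['time_s'],2),'pos',np.round(s['position'],4),'yawdeg',round(np.degrees(s['ee_rot'][2]),2),'F',np.round(s['contact_force'],1),'w',round(s['gripper_width']*94,1))
    print('shift',np.round(d,1),'turn',np.round(rv,3))
E
python3 -c "
from h import *
go(.498,.17,.26,np.radians(-5.5))"
```

```text
t 0.15 pos [0.291  0.6087 0.205 ] yawdeg 64.45 F [-0.1  0.1  0.6] w 94.1
shift [-306.6  376.   -54.7] turn [4.000e-03 4.000e-03 6.995e+00]
```

Request:
play_rows([
  [184,[-61,75,-11],[0,0,1.0]],
  [184,[-122,150,-22],[0,0,2.0]],
  [184,[-184,226,-33],[0,0,3.0]],
  [184,[-245,300,-44],[0,0,4.0]],
  [184,[-307,376,-55],[0,0,5.0]],
])

```text
time_s: 0.78
position: [0.424, 0.3262, 0.2409]
ee_rot: [-3.141, 0.0, 0.247]
contact_force: [1.2, 0.4, 0.2]
gripper_width: 0.502
```

```bash
python3 -c "
from h import *
go(.498,.17,.26,np.radians(-5.5))"
```

```text
t 0.78 pos [0.424  0.3262 0.2409] yawdeg 14.13 F [1.2 0.4 0.2] w 47.2
shift [ 33.7 169.5 -19.1] turn [-1.000e-03  1.000e-03  1.963e+00]
```

Request:
play_rows([
  [184,[12,57,-6],[0,0,0.9]],
  [184,[24,114,-13],[0,0,1.9]],
  [184,[34,169,-19],[0,0,1.96]],
  [184,[34,169,-19],[0,0,1.96]],
  [184,[34,169,-19],[0,0,1.96]],
])

```text
time_s: 1.4
position: [0.4984, 0.1733, 0.2595]
ee_rot: [-3.142, 0.0, -0.09]
contact_force: [-0.3, 1.2, -0.8]
gripper_width: 0.278
```

```bash
python3 -c "
from h import *
import pickle
c=cam('wrist');save(c,'w1.png',s=1.5);pickle.dump(c,open('w1.pkl','wb'))
go(.498,.1955,.034,np.radians(-5.5))"
```

```text
t 1.45 pos [0.4982 0.1739 0.2595] yawdeg -5.07 F [ 0.   0.4 -0.2] w 26.0
shift [ -2.  -21.5 225.5] turn [0.    0.003 0.043]
```

View pics/w1.png

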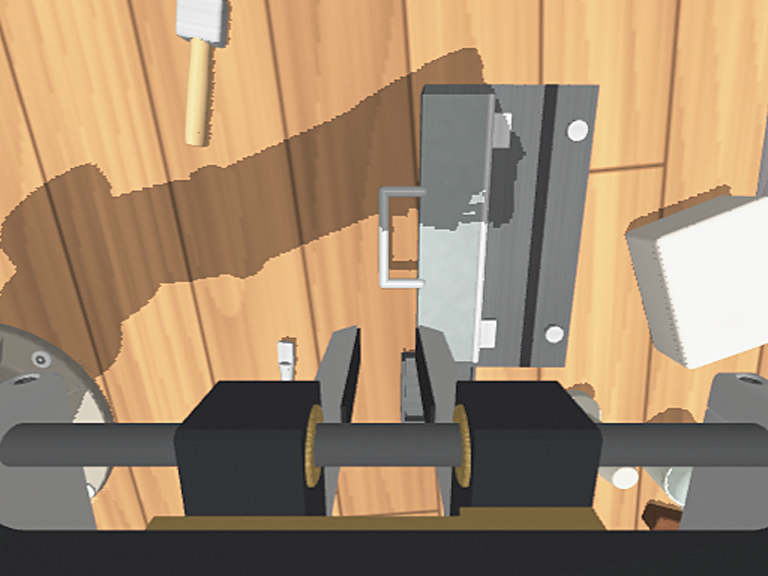

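```bash
python3 -c "
from h import *
import pickle
c=pickle.load(open('w1.pkl','rb'))
for n,u,v,h in [('barTop',385,191,.046),('barBot',385,284,.046),('TRtop',598,86,.04),('BRtop',566,367,.04),('TL',423,87,.04),('guardTL',422,94,.047),('hingeTop',494,95,.047),('hingeBot',478,362,.047)]:
    print(n,ray(c,u/1.5,v/1.5,h))
"
```

```text
barTop [0.5022031  0.24086456 0.046     ]
barBot [0.49388381 0.14985113 0.046     ]
TRtop [0.70381173 0.31583789 0.04      ]
BRtop [0.68122257 0.03826674 0.04      ]
TL [0.54501983 0.32927738 0.04      ]
guardTL [0.54303004 0.32215144 0.047     ]
hingeTop [0.60746504 0.31553217 0.047     ]
hingeBot [0.58470205 0.05613469 0.047     ]
```

```bash
cat >> h.py <<'E'
YAW=np.radians(-4.85); PC=np.array([.6129,.1836])
def PW(x,y):  # plate mm->world m
    return PC+np.array([np.cos(YAW)*x-np.sin(YAW)*y,np.sin(YAW)*x+np.cos(YAW)*y])/1000
def gp(x,y,z,yaw=YAW): # plate mm target
    w=PW(x,y); go(w[0],w[1],z/1000,yaw)
def inplate(X):
    d=(np.array(X)[:2]-PC)*1000
    return np.array([np.cos(YAW)*d[0]+np.sin(YAW)*d[1],-np.sin(YAW)*d[0]+np.cos(YAW)*d[1]])
E
python3 -c "
from h import *
gp(-116.5,1,34)
import math
s=robot.observe()
for a in np.linspace(0,2.1,15):
    print(round(a,2),np.round([97*(1-math.cos(a)),97*math.sin(a)],0))
"
```

```text
t 1.45 pos [0.4982 0.1739 0.2595] yawdeg -5.07 F [ 0.   0.4 -0.2] w 26.0
shift [ -3.  -20.4 225.5] turn [ 0.     0.003 -0.022]
0.0 [0. 0.]
0.15 [ 1. 14.]
0.3 [ 4. 29.]
0.45 [10. 42.]
0.6 [17. 55.]
0.75 [26. 66.]
0.9 [37. 76.]
1.05 [49. 84.]
1.2 [62. 90.]
1.35 [76. 95.]
1.5 [90. 97.]
1.65 [105.  97.]
1.8 [119.  94.]
1.95 [133.  90.]
2.1 [146.  84.]
```

Request:
play_rows([
  [184,[-3,-20,55],[0,0,-0.02]],
  [184,[-3,-20,110],[0,0,-0.02]],
  [184,[-3,-20,165],[0,0,-0.02]],
  [184,[-3,-20,200],[0,0,-0.02]],
  [184,[-3,-20,225],[0,0,-0.02]],
])

```text
time_s: 2.08
position: [0.496, 0.1942, 0.0326]
ee_rot: [3.14, 0.002, -0.084]
contact_force: [0.9, 1.8, 0.7]
gripper_width: 0.278
```

Request:
play_rows([
  [255,[0,0,0],[0,0,0]],
  [255,[0,0,0],[0,0,0]],
  [255,[0,0,0],[0,0,0]],
  [255,[0,0,0],[0,0,0]],
  [255,[0,0,0],[0,0,0]],
], grip_force=12)

```text
time_s: 2.7
position: [0.4961, 0.1939, 0.0356]
ee_rot: [-3.141, 0.002, -0.085]
contact_force: [-6.4, 1.2, -1.6]
gripper_width: 0.102
```

```bash
python3 -c "
from h import *
gp(-117,1,34)
c=cam('wrist');save(c,'w2.png')"
```

```text
t 2.7 pos [0.4961 0.1939 0.0356] yawdeg -4.88 F [-6.4  1.2 -1.6] w 9.6
shift [ 0.3 -0.6  1.6] turn [-0.003  0.01  -0.003]
```

View pics/w2.png

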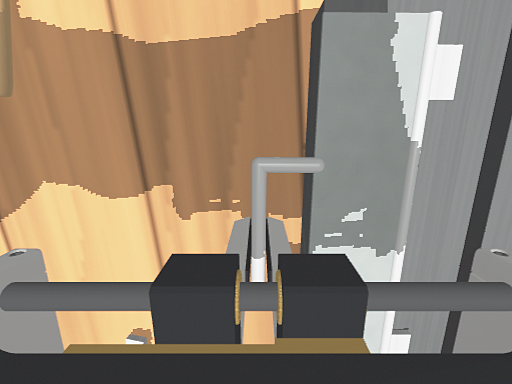

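Request:
play_rows([
  [255,[2,0,-19],[0,0,0]],
  [255,[8,0,-38],[0,0,0]],
  [255,[17,0,-55],[0,0,0]],
  [255,[29,0,-70],[0,0,0]],
  [255,[45,0,-82],[0,0,0]],
])

```text
time_s: 3.38
position: [0.5406, 0.1902, 0.1189]
ee_rot: [-3.14, 0.003, -0.085]
contact_force: [-4.0, -0.9, 3.1]
gripper_width: 0.1
```

```bash
python3 -c "
from h import *
gp(-117,1,34);print(inplate(robot.observe()['position']))"
```

```text
t 3.38 pos [0.5406 0.1902 0.1189] yawdeg -4.87 F [-4.  -0.9  3.1] w 9.4
shift [-44.2  -0.4  85. ] turn [-0.007  0.015 -0.002]
[-72.58048981   0.49418506]
```

Request:
play_rows([
  [255,[20,0,-9],[0,0,0]],
  [255,[40,0,-14],[0,0,0]],
  [255,[59,0,-15],[0,0,0]],
  [255,[78,0,-12],[0,0,0]],
  [255,[95,0,-5],[0,0,0]],
])

```text
time_s: 4.0
position: [0.6379, 0.1815, 0.1231]
ee_rot: [-3.141, -0.002, -0.086]
contact_force: [-1.0, 0.1, 0.3]
gripper_width: 0.101
```

```bash
python3 -c "
from h import *
gp(-117,1,34);print(inplate(robot.observe()['position']))"
```

```text
t 4.0 pos [0.6379 0.1815 0.1231] yawdeg -4.92 F [-1.   0.1  0.3] w 9.5
shift [-142.3   -0.7   88.9] turn [-0.006 -0.009 -0.007]
[2.51360708e+01 5.47045475e-03]
```

Request:
play_rows([
  [190,[0,0,0],[0,0,0]],
  [170,[0,0,0],[0,0,0]],
  [170,[2,0,-10],[0,0,0]],
  [170,[0,0,-40],[0,0,0]],
  [170,[0,0,-80],[0,0,0]],
])

```text
time_s: 4.62
position: [0.6362, 0.1812, 0.2029]
ee_rot: [3.141, 0.001, -0.086]
contact_force: [0.1, 0.8, -0.1]
gripper_width: 0.329
```

```bash
python3 -c "
from h import *
import pickle
c=cam('wrist');save(c,'w3.png',s=1.5);pickle.dump(c,open('w3.pkl','wb'))
gp(-55,90,200)"
```

```text
t 4.67 pos [0.6386 0.1815 0.2089] yawdeg -4.96 F [ 1.7 -0.4  5.2] w 31.5
shift [-81.1 -89.8   8.8] turn [-0.017 -0.029 -0.011]
```

View pics/w3.png

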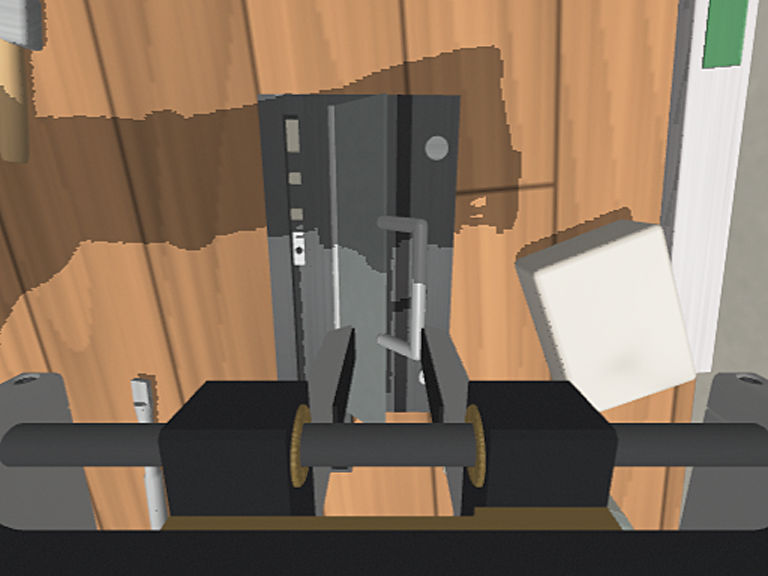

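Guard open and resting at its stop. In the slit, the nut is at (298,249) and chips are at (297,214), (295,178) and (292,135). I'll get a straight-down view of the slot.

```bash
python3 -c "
from h import *
import pickle
c=pickle.load(open('w3.pkl','rb'))
for p in [(299,238),(298,264),(297,214),(295,178),(292,135)]: print(np.round(inplate(ray(c,p[0]/1.5,p[1]/1.5,.03)),1))
gp(-55,10,215)"
```

```text
[-54.5  27.5]
[-56.8   4.2]
[-55.1  48.3]
[-55.   78.4]
[-55.4 112.6]
t 4.67 pos [0.6386 0.1815 0.2089] yawdeg -4.96 F [ 1.7 -0.4  5.2] w 31.5
shift [-80.8  -9.8  -6.5] turn [-0.017 -0.029 -0.011]
```

Request:
play_rows([
  [0,[-40,-5,-3],[0,0,0]],
  [0,[-81,-10,-6],[0,0,0]],
  [0,[-81,-10,-6],[0,0,0]],
  [0,[-81,-10,-6],[0,0,0]],
  [0,[-81,-10,-6],[0,0,0]],
])

```text
time_s: 5.3
position: [0.5578, 0.1977, 0.2079]
ee_rot: [3.141, -0.0, -0.087]
contact_force: [0.0, -0.5, 0.7]
gripper_width: 0.827
```

```bash
python3 -c "
from h import *
import pickle
c=cam('wrist');save(c,'w4.png',s=1.5);pickle.dump(c,open('w4.pkl','wb'));save(c,'w4z.png',(190,20,310,180),5 if 0 else 3.7)
gp(-55,90,200)"
```

```text
t 5.35 pos [0.5577 0.1976 0.2077] yawdeg -4.99 F [-0.3  0.5 -0.2] w 81.9
shift [  1.  -80.7   7.7] turn [ 0.002 -0.001 -0.014]
```

View pics/w4.png

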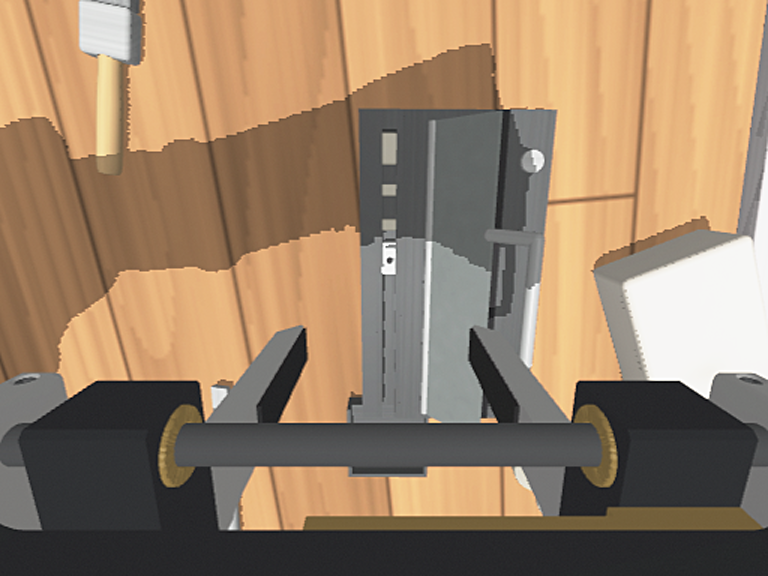

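View pics/w4z.png

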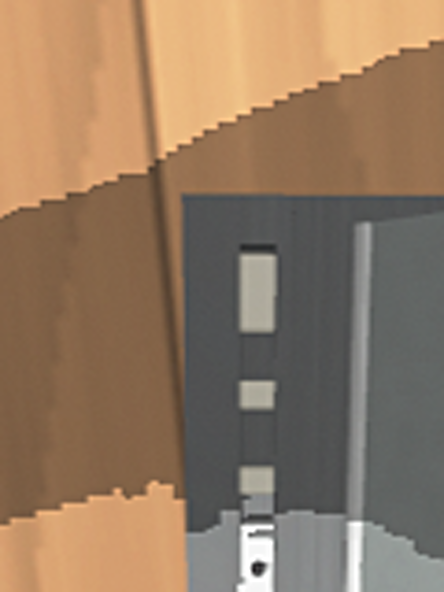

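```bash
python3 -c "
from h import *
import pickle
c=pickle.load(open('w4.pkl','rb'))
for n,x,y,h in [('end',258,245,.04),('c1b',258,255,.026),('c1f',258,331,.026),('c2b',258,381,.026),('c2f',258,409,.026),('c3b',258,467,.026),('c3f',258,493,.026),('nutbase',258,517,.027),('neck',258,527,.036),('slitL',240,420,.04),('slitR',276,420,.04),('slitL',240,280,.04),('slitR',276,280,.04)]:
    print(n,np.round(inplate(ray(c,190+x/3.7,20+y/3.7,h)),1))
print([np.round(inplate(ray(c,a/1.5,b/1.5,.04)),1) for a,b in [(360,110),(555,110)]])
print([np.round(inplate(ray(c,a/1.5,b/1.5,z)),1) for a,b,z in [(389,276,.036),(389,243,.036)]])
P=pts(c)
for v in range(80,185,4):
  u=int(round(190+258/3.7)); print(v,np.round(inplate(P[v,u]),1),round(P[v,u,2]*1000,1))
"
```

```text
end [-53.9 126.2]
c1b [-53.8 124.8]
c1f [-53.8  99.8]
c2b [-53.8  82.9]
c2f [-53.8  73.3]
c3b [-53.8  52.8]
c3f [-53.8  43.5]
nutbase [-53.9  34.8]
neck [-53.9  32.4]
slitL [-60.1  69.9]
slitR [-47.7  69.9]
slitL [-59.9 115.3]
slitR [-47.9 115.3]
[array([-77.6, 140.7]), array([ 79.1, 140.4])]
[array([-54.5,   3.2]), array([-54.4,  33. ])]
80 [-53.5 133.3] 39.3
84 [-53.5 128.8] 39.3
88 [-53.3 127.1] 15.5
92 [-53.4 121.1] 25.9
96 [-53.4 116.3] 25.2
100 [-53.4 111.5] 25.3
104 [-53.4 106.6] 25.9
108 [-53.4 101.6] 26.4
112 [-53.4  97.1] 15.2
116 [-53.4  92. ] 15.6
120 [-53.4  86.8] 15.5
124 [-53.4  81.6] 24.3
128 [-53.5  76.5] 25.2
132 [-53.4  71. ] 13.9
136 [-53.4  65.7] 14.8
140 [-53.4  60.4] 16.0
144 [-53.4  55. ] 16.1
148 [-53.5  50.3] 24.7
152 [-53.5  45.2] 26.4
156 [-53.4  38.4] 14.8
160 [-53.4  33.1] 16.7
164 [-53.5  28.9] 26.4
168 [-53.6  24.8] 34.6
172 [-53.6  19.6] 36.2
176 [-53.6  13.9] 34.5
180 [-56.3  81.6] 386.5
184 [-53.4  -1.4] 15.2
```

Floor-level gaps by depth (z≈16 mm) in plate y: 34–43 mm, 53–73 mm and 83–99 mm. The nut spans about 3–33 mm. The 53–73 gap is the best target. Next, the cradle.

```bash
python3 -c "
from h import *
go(.567,-.35,.25,np.radians(-7))"
```

```text
t 5.35 pos [0.5577 0.1976 0.2077] yawdeg -4.99 F [-0.3  0.5 -0.2] w 81.9
shift [ 56.9 544.8 -42.1] turn [ 0.002 -0.001  0.201]
```

Request:
play_rows([
  [0,[6,60,-10],[0,0,0]],
  [0,[12,120,-18],[0,0,0.1]],
  [0,[18,180,-25],[0,0,0.1]],
  [0,[25,240,-32],[0,0,0.2]],
  [0,[31,300,-42],[0,0,0.2]],
])

```text
time_s: 5.98
position: [0.562, -0.1059, 0.2499]
ee_rot: [3.141, 0.0, -0.122]
contact_force: [0.5, 0.6, 0.6]
gripper_width: 0.999
```

Request:
play_rows([
  [0,[6,60,0],[0,0,0]],
  [0,[12,120,0],[0,0,0]],
  [0,[18,170,0],[0,0,0]],
  [0,[25,210,0],[0,0,0]],
  [0,[26,225,0],[0,0,0]],
])

```text
time_s: 6.6
position: [0.5599, -0.3331, 0.2493]
ee_rot: [3.14, 0.001, -0.125]
contact_force: [0.8, 0.7, 0.5]
gripper_width: 1.001
```

```bash
python3 -c "
from h import *
import pickle
c=cam('wrist');save(c,'w5.png',s=1.5);pickle.dump(c,open('w5.pkl','wb'))
go(.567,-.35,.25,np.radians(-7))"
```

```text
t 6.65 pos [ 0.5596 -0.3336  0.2493] yawdeg -7.15 F [-1.5 -0.1 -1.2] w 93.7
shift [ 9.4 15.3 -0.7] turn [ 0.009  0.006 -0.015]
```

View pics/w5.png

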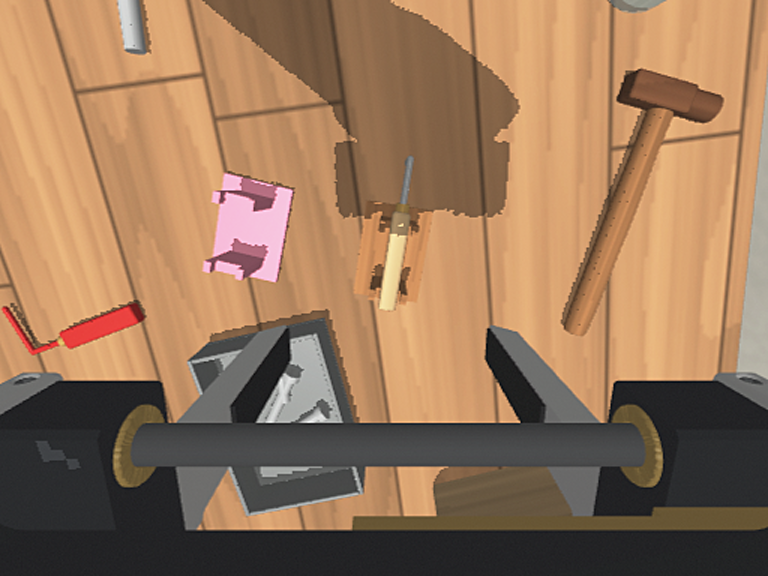

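```bash
python3 -c "
from h import *
import pickle
c=pickle.load(open('w5.pkl','rb'))
P=pts(c);hsv=cv2.cvtColor(c['img'],cv2.COLOR_RGB2HSV)
m=np.zeros(P.shape[:2],bool);m[135:212,235:290]=1;m&=(P[...,2]>.074)&(P[...,2]<.09)
q=P[m];r=cv2.minAreaRect(q[:,:2].astype(np.float32));print(m.sum(),r,np.median(q[:,2]))
a=ray(c,387/1.5,309/1.5,.08);b=ray(c,402/1.5,214/1.5,.08);e=ray(c,409/1.5,157/1.5,.07)
print(a,b,np.linalg.norm(a-b),(a+b)/2,np.degrees(np.arctan2((b-a)[1],(b-a)[0])),e,np.degrees(np.arctan2((e-a)[1],(e-a)[0])))
save(c,'w5z.png',(220,95,300,215),5)
"
```

```text
799 ((0.5670643448829651, -0.32439249753952026), (0.0967836007475853, 0.01595289446413517), 74.12203216552734) 0.07912006086299653
[ 0.55496678 -0.36950627  0.08      ] [ 0.57838233 -0.28634873  0.08      ] 0.08639133714289357 [ 0.56667456 -0.3279275   0.08      ] 74.27380884167846 [ 0.59008668 -0.2402482   0.07      ] 74.79948116487172
```

View pics/w5z.png

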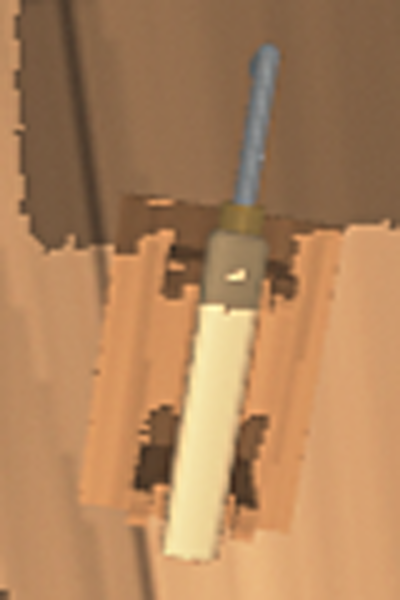

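Zoom confirms natural-wood handle, steel shank and brown cradle, with the pick yawed about −15.7° and its centre at (0.567,−0.327). I'll go down to grasp.

```bash
python3 -c "
from h import *
go(.5668,-.327,.13,np.radians(-15.7));go(.5668,-.327,.050,np.radians(-15.7))"
```

```text
t 6.65 pos [ 0.5596 -0.3336  0.2493] yawdeg -7.15 F [-1.5 -0.1 -1.2] w 93.7
shift [  6.4  -7.7 119.3] turn [0.009 0.005 0.855]
t 6.65 pos [ 0.5596 -0.3336  0.2493] yawdeg -7.15 F [-1.5 -0.1 -1.2] w 93.7
shift [  6.5  -7.8 199.3] turn [0.009 0.005 0.855]
```

Request:
play_rows([
  [120,[6.5,-8,40],[0,0,0.85]],
  [120,[6.5,-8,80],[0,0,0.85]],
  [120,[6.5,-8,119],[0,0,0.85]],
  [120,[6.5,-8,119],[0,0,0.85]],
  [120,[6.5,-8,119],[0,0,0.85]],
])

```text
time_s: 7.28
position: [0.5688, -0.3228, 0.1322]
ee_rot: [3.141, -0.001, -0.269]
contact_force: [-0.2, 0.5, 0.2]
gripper_width: 0.538
```

```bash
python3 -c "
from h import *
import pickle
c=cam('wrist');save(c,'w6.png',s=1.5);pickle.dump(c,open('w6.pkl','wb'))
go(.5668,-.327,.05,np.radians(-15.7))
P=pts(c)
m=np.zeros(P.shape[:2],bool);m[60:262,205:310]=1;m&=(P[...,2]>.0765)&(P[...,2]<.09)
q=P[m];print(cv2.minAreaRect(q[:,:2].astype(np.float32)),q.mean(0))
"
```

```text
t 7.33 pos [ 0.569  -0.323   0.1326] yawdeg -15.43 F [-0.5 -0.9  0.7] w 49.9
shift [-1.3  4.4 82.6] turn [ 0.001 -0.012  0.027]
((0.5660709738731384, -0.327729731798172), (0.08901356160640717, 0.01583375595510006), 74.03145599365234) [ 0.56665857 -0.32524408  0.0791072 ]
```

View pics/w6.png

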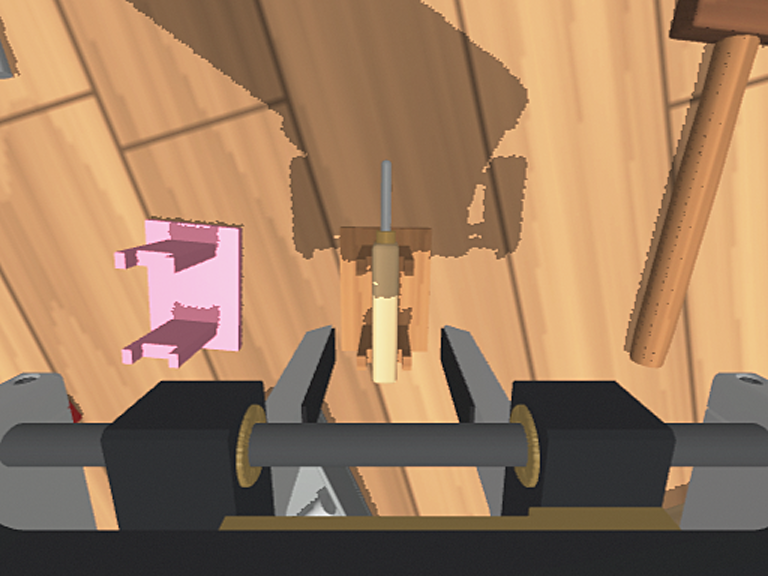

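Request:
play_rows([
  [120,[-1.4,5,30],[0,0,0.05]],
  [120,[-1.4,5,60],[0,0,0.05]],
  [120,[-1.4,5,82.5],[0,0,0.05]],
  [120,[-1.4,5,82.5],[0,0,0.05]],
  [255,[-1.4,5,82.5],[0,0,0.05]],
], grip_force=45)

```text
time_s: 7.95
position: [0.566, -0.3277, 0.0494]
ee_rot: [3.141, -0.001, -0.278]
contact_force: [-0.4, -0.5, -0.3]
gripper_width: 0.455
```

Request:
play_rows([
  [255,[0,0,0],[0,0,0]],
  [255,[0,0,0],[0,0,0]],
  [255,[0,0,0],[0,0,0]],
  [255,[0,0,0],[0,0,0]],
  [255,[0,0,0],[0,0,0]],
])

```text
time_s: 8.57
position: [0.5657, -0.3273, 0.0486]
ee_rot: [-3.141, -0.0, -0.278]
contact_force: [-0.5, 1.6, 5.9]
gripper_width: 0.166
```

```bash
python3 -c "
from h import *
go(.5668,-.327,.05,np.radians(-15.9))"
```

```text
t 8.57 pos [ 0.5657 -0.3273  0.0486] yawdeg -15.94 F [-0.5  1.6  5.9] w 15.6
shift [ 1.  -0.6 -1.4] turn [-0.001 -0.003 -0.004]
```

```bash
python3 -c "
from h import *
gp(-55,-27,150)"
```

```text
t 8.57 pos [ 0.5657 -0.3273  0.0486] yawdeg -15.94 F [-0.5  1.6  5.9] w 15.6
shift [-143.7 -467.2 -101.4] turn [-0.    -0.003 -1.109]
```

Request:
play_rows([
  [255,[0,0,-20],[0,0,0]],
  [255,[0,0,-50],[0,0,0]],
  [255,[0,0,-90],[0,0,0]],
  [255,[0,0,-120],[0,0,0]],
  [255,[0,0,-120],[0,0,0]],
])

```text
time_s: 9.2
position: [0.5664, -0.3281, 0.1715]
ee_rot: [3.141, -0.004, -0.279]
contact_force: [0.0, 0.7, -1.6]
gripper_width: 0.169
```

```bash
python3 -c "
from h import *
import pickle
gp(-55,-27,150)
c=cam('wrist');save(c,'w7.png',s=1.5);pickle.dump(c,open('w7.pkl','wb'))"
```

```text
t 9.2 pos [ 0.5664 -0.3281  0.1715] yawdeg -15.96 F [ 0.   0.7 -1.6] w 15.9
shift [-144.9 -467.7   20.8] turn [ 0.004 -0.024 -1.111]
```

View pics/w7.png

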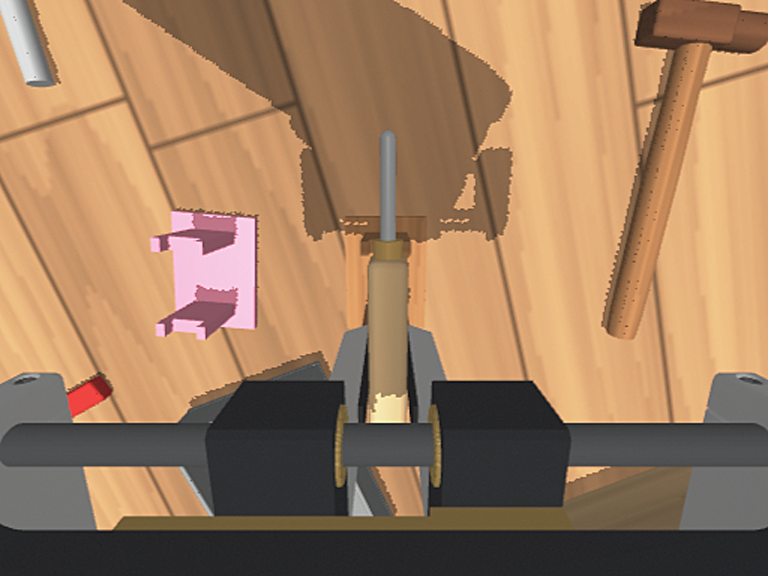

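Pick is held straight along the tool's y, shank end at (388,135). Carry to the slot.

Request:
play_rows([
  [255,[-18,-55,0],[0,0,-0.2]],
  [255,[-36,-112,0],[0,0,-0.4]],
  [255,[-54,-170,0],[0,0,-0.6]],
  [255,[-72,-228,0],[0,0,-0.8]],
  [255,[-89,-286,0],[0,0,-1.1]],
])

```text
time_s: 9.88
position: [0.5575, -0.0259, 0.1677]
ee_rot: [3.141, 0.001, -0.085]
contact_force: [1.7, 0.1, -1.1]
gripper_width: 0.162
```

```bash
python3 -c "
from h import *
gp(-54.5,-27,125)"
```

```text
t 9.88 pos [ 0.5575 -0.0259  0.1677] yawdeg -4.86 F [ 1.7  0.1 -1.1] w 15.2
shift [ -17.  -186.4   42.6] turn [ 0.002  0.006 -0.001]
```

Request:
play_rows([
  [255,[-6,-55,5],[0,0,0]],
  [255,[-12,-110,15],[0,0,0]],
  [255,[-17,-160,30],[0,0,0]],
  [255,[-17,-186,42],[0,0,0]],
  [255,[-17,-186,42],[0,0,0]],
])

```text
time_s: 10.5
position: [0.5566, 0.1602, 0.1247]
ee_rot: [3.14, 0.002, -0.084]
contact_force: [0.7, -0.4, -1.6]
gripper_width: 0.166
```

```bash
python3 -c "
from h import *
import pickle
gp(-54.5,-27,100)
c=cam('wrist');save(c,'w8.png',s=1.5);pickle.dump(c,open('w8.pkl','wb'))
save(c,'w8z.png',(210,10,310,190),3.3)
c=cam('side');save(c,'s8.png',(190,90,320,220),4);pickle.dump(c,open('s8.pkl','wb'))"
```

```text
t 10.5 pos [0.5566 0.1602 0.1247] yawdeg -4.79 F [ 0.7 -0.4 -1.6] w 15.6
shift [-0.3 -1.1 24.7] turn [0.009 0.012 0.006]
```

View pics/w8.png

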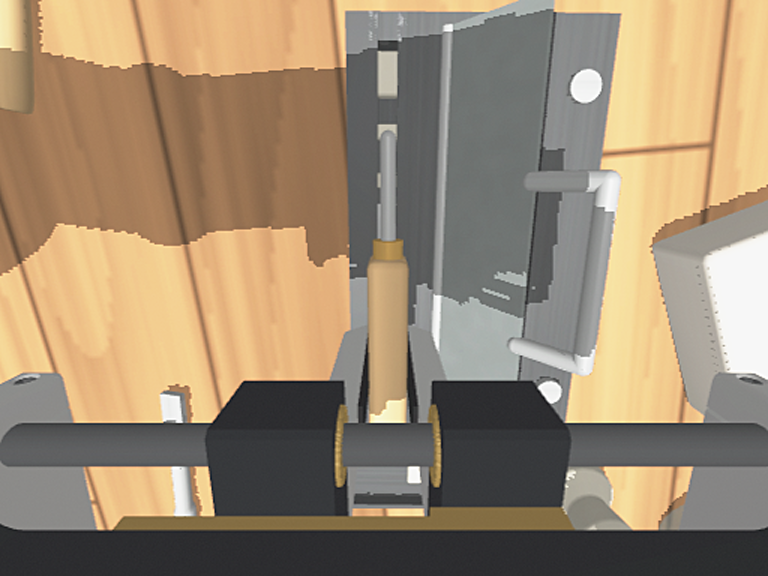

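View pics/s8.png

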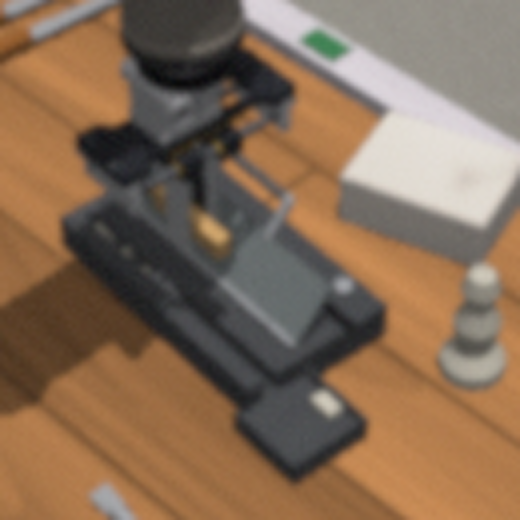

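```bash
python3 -c "
from h import *
import pickle
c=pickle.load(open('w8.pkl','rb'))
for n,u,v,h in [('shank end',388.5,131,.148),('shank base',388,240,.148),('chip1L',377.5,75,.026),('chip1R',398,75,.026),('slit end L',377.5,45,.04),('slit end R',398,45,.04),('chip1f',388,97,.026),('plateL',346.5,60,.04),('plateTL',347,13,.04)]:
    print(n,np.round(inplate(ray(c,u/1.5,v/1.5,h)),1))
"
```

```text
shank end [-53.8  63.6]
shank base [-54.   23.8]
chip1L [-60.6 111.6]
chip1R [-47.7 111.6]
slit end L [-60.2 124.2]
slit end R [-48.2 124.2]
chip1f [-54.   98.9]
plateL [-78.6 116.3]
plateTL [-77.7 140.6]
```

View pics/w8z.png

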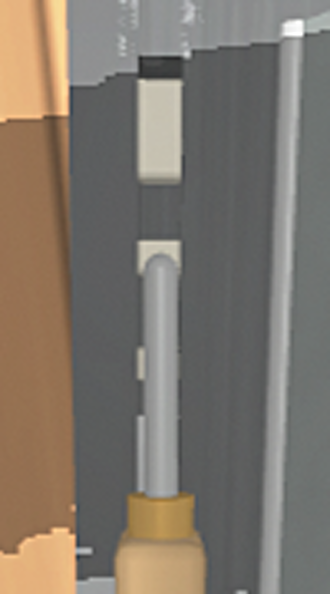

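Request:
play_rows([
  [255,[-0.3,-1.5,15],[0,0,0]],
  [255,[-0.3,-1.5,30],[0,0,0]],
  [255,[-0.3,-1.5,42],[0,0,0]],
  [255,[-0.3,-1.5,50],[0,0,0]],
  [255,[-0.3,-1.5,58],[0,0,0]],
])

```text
time_s: 11.22
position: [0.5574, 0.1603, 0.0677]
ee_rot: [3.141, 0.0, -0.086]
contact_force: [0.0, -0.1, -0.6]
gripper_width: 0.17
```

```bash
python3 -c "
from h import *
import pickle
gp(-54.5,-26,54)
c=cam('wrist');save(c,'w9.png',(170,10,340,250),2.4);pickle.dump(c,open('w9.pkl','wb'))"
```

```text
t 11.22 pos [0.5574 0.1603 0.0677] yawdeg -4.95 F [ 0.  -0.1 -0.6] w 16.0
shift [-1.2 -1.9 13.7] turn [ 0.001  0.    -0.01 ]
```

View pics/w9.png

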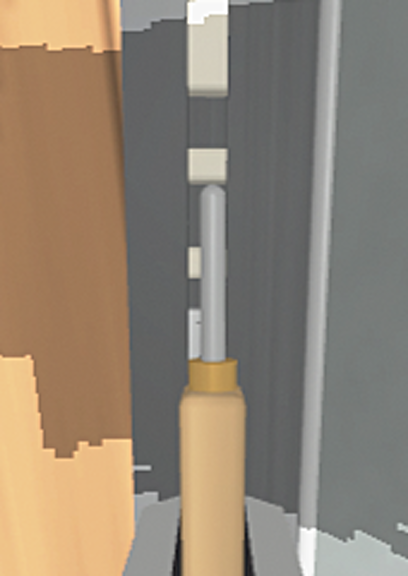

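Request:
play_rows([
  [255,[-1.2,-1.5,2],[0,0,0]],
  [255,[-1.2,-1.5,5],[0,0,0]],
  [255,[-1.2,-1.5,8],[0,0,0]],
  [255,[-1.2,-1.5,11],[0,0,0]],
  [255,[-1.2,-1.5,13],[0,0,0]],
])

```text
time_s: 11.9
position: [0.5563, 0.162, 0.055]
ee_rot: [3.142, 0.0, -0.086]
contact_force: [-0.6, 0.0, -1.0]
gripper_width: 0.168
```

```bash
python3 -c "
from h import *
gp(-54.5,-26,54);print(inplate(robot.observe()['position']))"
```

```text
t 11.9 pos [0.5563 0.162  0.055 ] yawdeg -4.95 F [-0.6  0.  -1. ] w 15.8
shift [ 0.1 -0.3  1. ] turn [ 0.    0.   -0.01]
[-54.6154798  -26.28544847]
```

No contact with the tip about 9 mm below chip-top height. I'll lower a bit more to feel the floor.

Request:
play_rows([
  [255,[0,0,1],[0,0,0]],
  [255,[0,0,1.5],[0,0,0]],
  [255,[0,0,2],[0,0,0]],
  [255,[0,0,2.5],[0,0,0]],
  [255,[0,0,2.5],[0,0,0]],
])

```text
time_s: 12.52
position: [0.5564, 0.162, 0.0528]
ee_rot: [-3.142, -0.0, -0.086]
contact_force: [-0.8, -1.1, 2.7]
gripper_width: 0.169
```

```bash
python3 -c "
from h import *
gp(-54.5,-26,54);print(inplate(robot.observe()['position']))"
```

```text
t 12.53 pos [0.5564 0.162  0.0528] yawdeg -4.95 F [-0.8 -1.1  2.7] w 15.9
shift [-0.  -0.3 -1.2] turn [-0.    -0.001 -0.01 ]
[-54.47152743 -26.32840453]
```

Request:
play_rows([
  [255,[0,8,-1],[0,0,0]],
  [255,[0,18,-1],[0,0,0]],
  [255,[0,28,-1],[0,0,0]],
  [255,[0,38,-1],[0,0,0]],
  [255,[0,48,-1],[0,0,0]],
])

```text
time_s: 13.15
position: [0.552, 0.1134, 0.0537]
ee_rot: [3.142, 0.0, -0.087]
contact_force: [0.2, 0.4, -0.7]
gripper_width: 0.164
```

```bash
python3 -c "
from h import *
gp(-54.5,-251,54);print(inplate(robot.observe()['position']))
c=cam('wrist');save(c,'w10.png',(170,10,340,250),2.4)"
```

```text
t 13.15 pos [0.552  0.1134 0.0537] yawdeg -4.96 F [ 0.2  0.4 -0.7] w 15.4
shift [  0.6 175.9  -0.3] turn [ 0.     0.    -0.011]
[-54.70546659 -75.12262227]
```

View pics/w10.png

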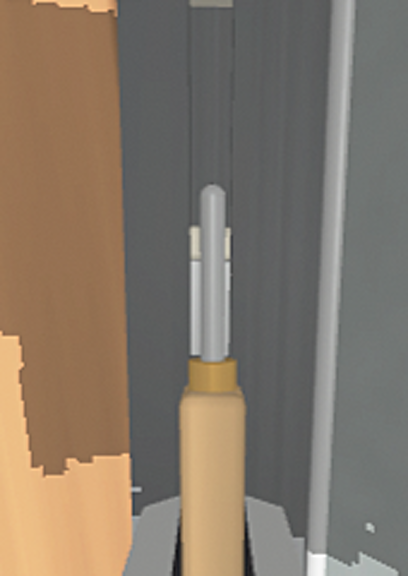

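Nut and chip travel with the hook. Keep dragging.

Request:
play_rows([
  [255,[0,12,0],[0,0,0]],
  [255,[0,24,0],[0,0,0]],
  [255,[0,36,0],[0,0,0]],
  [255,[0,48,0],[0,0,0]],
  [255,[0,60,0],[0,0,0]],
])

```text
time_s: 13.82
position: [0.5469, 0.0536, 0.0537]
ee_rot: [3.142, 0.0, -0.086]
contact_force: [-0.6, 0.6, -1.0]
gripper_width: 0.168
```

Request:
play_rows([
  [255,[0.4,12,0],[0,0,0]],
  [255,[0.4,24,0],[0,0,0]],
  [255,[0.5,36,0],[0,0,0]],
  [255,[0.5,48,0],[0,0,0]],
  [255,[0.5,60,0],[0,0,0]],
])

```text
time_s: 14.45
position: [0.5422, -0.0062, 0.0537]
ee_rot: [3.142, 0.0, -0.086]
contact_force: [0.8, -0.7, -0.3]
gripper_width: 0.166
```

```bash
python3 -c "
from h import *
gp(-54.5,-251,54);print(inplate(robot.observe()['position']))
c=cam('wrist');save(c,'w11.png',(170,10,340,250),2.4)"
```

```text
t 14.45 pos [ 0.5422 -0.0062  0.0537] yawdeg -4.94 F [ 0.8 -0.7 -0.3] w 15.6
shift [-0.  56.  -0.3] turn [ 0.     0.    -0.009]
[ -54.38412642 -195.04710888]
```

View pics/w11.png

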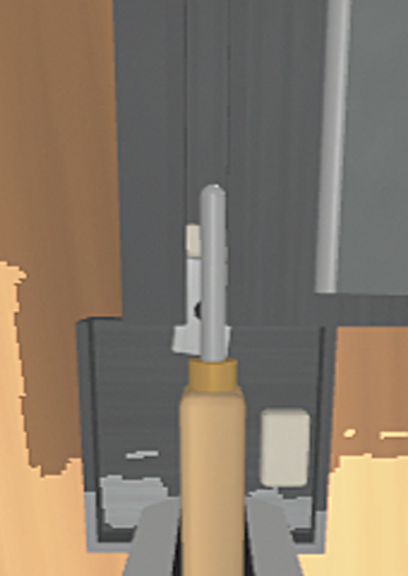

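Request:
play_rows([
  [255,[0,12,0],[0,0,0]],
  [255,[0,24,0],[0,0,0]],
  [255,[0,36,0],[0,0,0]],
  [255,[0,46,0],[0,0,0]],
  [255,[0,54,0],[0,0,0]],
])

```text
time_s: 15.12
position: [0.5376, -0.0599, 0.0537]
ee_rot: [3.142, 0.0, -0.087]
contact_force: [1.2, 0.2, -0.9]
gripper_width: 0.166
```

```bash
python3 -c "
from h import *
gp(-54.5,-251,54);print(inplate(robot.observe()['position']))
c=cam('wrist');save(c,'w12.png',(170,10,340,250),2.4)"
```

```text
t 15.12 pos [ 0.5376 -0.0599  0.0537] yawdeg -4.97 F [ 1.2  0.2 -0.9] w 15.6
shift [-0.   2.  -0.3] turn [ 0.     0.    -0.012]
[ -54.48040648 -249.00831698]
```

View pics/w12.png

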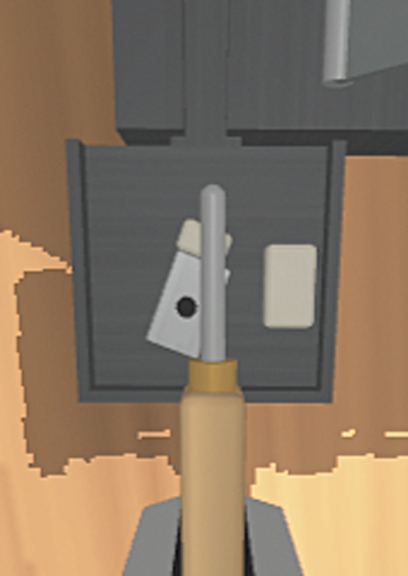

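Nut and chip are wholly on the ledge. Lift the pick and return it.

Request:
play_rows([
  [255,[0,0,-15],[0,0,0]],
  [255,[0,0,-45],[0,0,0]],
  [255,[0,0,-80],[0,0,0]],
  [255,[0,0,-115],[0,0,0]],
  [255,[0,0,-118],[0,0,0]],
])

```text
time_s: 15.8
position: [0.539, -0.0588, 0.1747]
ee_rot: [-3.14, -0.004, -0.086]
contact_force: [-1.2, -0.4, -2.4]
gripper_width: 0.169
```

```bash
python3 -c "
from h import *
import pickle
go(.5661,-.3277,.171,np.radians(-15.94))
c=cam('wrist');save(c,'w13.png',s=1.5);pickle.dump(c,open('w13.pkl','wb'))"
```

```text
t 15.8 pos [ 0.539  -0.0588  0.1747] yawdeg -4.92 F [-1.2 -0.4 -2.4] w 15.9
shift [ 50.  265.5   3.5] turn [-0.01  -0.023  1.102]
```

View pics/w13.png

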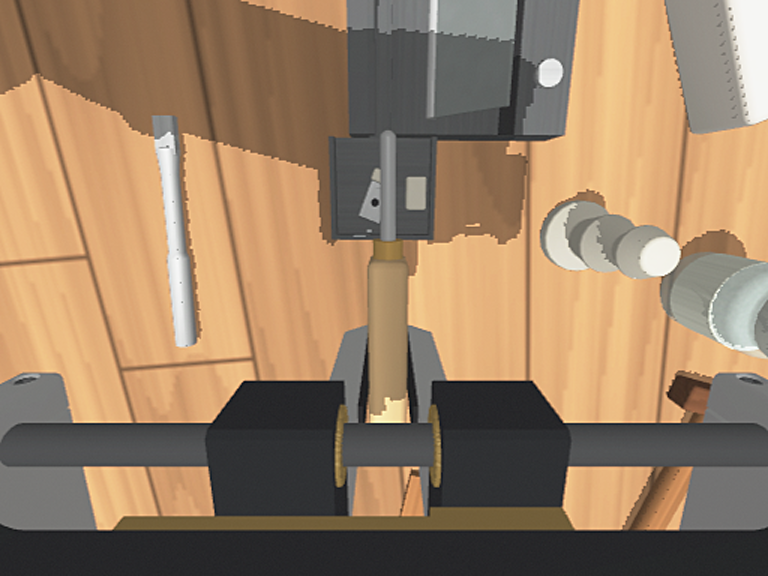

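Request:
play_rows([
  [255,[10,53,0],[0,0,0.25]],
  [255,[20,106,0],[0,0,0.5]],
  [255,[30,160,2],[0,0,0.75]],
  [255,[40,213,3],[0,0,1.0]],
  [255,[50,262,3],[0,0,1.1]],
])

```text
time_s: 16.48
position: [0.5644, -0.3258, 0.1675]
ee_rot: [3.142, 0.002, -0.279]
contact_force: [0.9, 0.1, -1.1]
gripper_width: 0.169
```

Request:
play_rows([
  [255,[0,3,0],[0,0,0]],
  [255,[0,3,0],[0,0,0]],
  [255,[0,3,0],[0,0,0]],
  [255,[0,3,0],[0,0,0]],
  [255,[0,3,0],[0,0,0]],
])

```text
time_s: 17.1
position: [0.5643, -0.3266, 0.1688]
ee_rot: [-3.141, -0.0, -0.277]
contact_force: [-0.1, -0.2, -1.6]
gripper_width: 0.168
```

```bash
python3 -c "
from h import *
import pickle
go(.5658,-.3275,.0500,np.radians(-15.94))
c=cam('wrist');save(c,'w14.png',s=1.5)"
```

```text
t 17.1 pos [ 0.5643 -0.3266  0.1688] yawdeg -15.89 F [-0.1 -0.2 -1.6] w 15.8
shift [  1.6   0.5 118.8] turn [-0.001 -0.001  0.005]
```

View pics/w14.png

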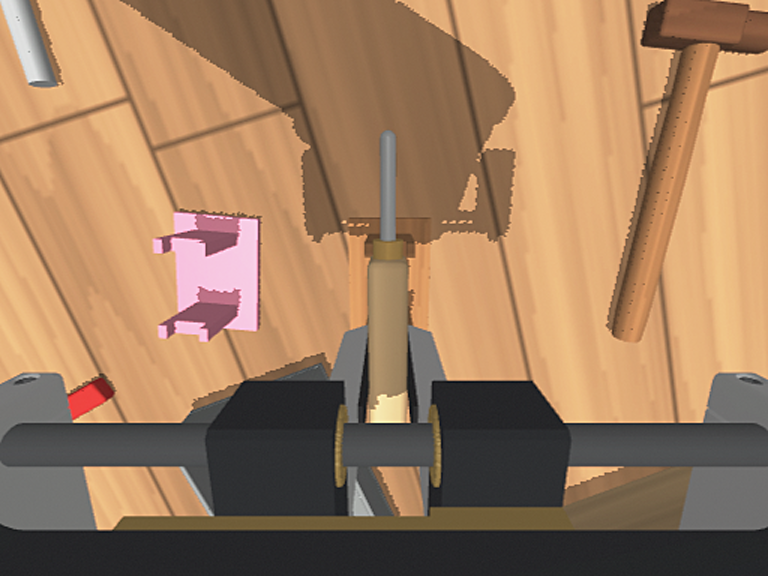

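Same view as at pick-up, within a couple of mm; the shift centres it. Lower it to just above its seat.

Request:
play_rows([
  [255,[1.6,0.5,30],[0,0,0]],
  [255,[1.6,0.5,60],[0,0,0]],
  [255,[1.6,0.5,90],[0,0,0]],
  [255,[1.6,0.5,108],[0,0,0]],
  [255,[1.6,0.5,116],[0,0,0]],
])

```text
time_s: 17.77
position: [0.5653, -0.3282, 0.0521]
ee_rot: [3.142, 0.001, -0.278]
contact_force: [0.3, -0.1, 0.2]
gripper_width: 0.165
```

```bash
python3 -c "
from h import *
go(.5658,-.3275,.0490,np.radians(-15.94))"
```

```text
t 17.77 pos [ 0.5653 -0.3282  0.0521] yawdeg -15.94 F [ 0.3 -0.1  0.2] w 15.5
shift [ 0.3 -0.8  3.1] turn [0.    0.004 0.   ]
```

Request:
play_rows([
  [255,[0.3,-0.5,1.5],[0,0,0]],
  [255,[0.3,-0.5,3],[0,0,0]],
  [255,[0.3,-0.5,3.5],[0,0,0]],
  [255,[0.3,-0.5,3.5],[0,0,0]],
  [255,[0.3,-0.5,3.5],[0,0,0]],
])

```text
time_s: 18.4
position: [0.566, -0.3279, 0.0494]
ee_rot: [3.142, -0.0, -0.278]
contact_force: [0.5, 0.4, -1.4]
gripper_width: 0.165
```

Request:
play_rows([
  [235,[0,0,0],[0,0,0]],
  [180,[0,0,0],[0,0,0]],
  [130,[0,0,0],[0,0,0]],
  [120,[0,0,0],[0,0,0]],
  [120,[0,0,0],[0,0,0]],
])

```text
time_s: 19.02
position: [0.5659, -0.3279, 0.0492]
ee_rot: [3.142, 0.0, -0.278]
contact_force: [0.3, 0.4, 0.3]
gripper_width: 0.522
```

Request:
play_rows([
  [120,[0,0,-10],[0,0,0]],
  [120,[0,0,-40],[0,0,0]],
  [120,[0,0,-85],[0,0,0]],
  [120,[0,0,-140],[0,0,0]],
  [120,[0,40,-200],[0,0,0]],
])

```text
time_s: 19.65
position: [0.5574, -0.3592, 0.2436]
ee_rot: [-3.141, -0.001, -0.274]
contact_force: [0.5, -0.3, 0.3]
gripper_width: 0.527
```

```bash
python3 -c "
from h import *
import pickle
go(.5661,-.3277,.171,np.radians(-15.94))
c=cam('wrist');save(c,'w15.png',(180,60,360,240),3);P=pts(c)
m=np.zeros(P.shape[:2],bool);m[60:240,200:330]=1;m&=(P[...,2]>.0755)&(P[...,2]<.09)
print(cv2.minAreaRect(P[m][:,:2].astype(np.float32)),np.median(P[m][:,2]))
for n in ['scene','side']:
  c=cam(n);save(c,n+'15.png',s=1.5);pickle.dump(c,open(n+'15.pkl','wb'))"
```

```text
t 19.65 pos [ 0.5574 -0.3592  0.2436] yawdeg -15.72 F [ 0.5 -0.3  0.3] w 49.5
shift [ -0.3 -32.6  72.7] turn [-0.006 -0.003  0.022]
((0.5665231943130493, -0.3277270793914795), (0.08895695209503174, 0.0159364752471447), 73.98161315917969) 0.07915582314962237
```

View pics/w15.png

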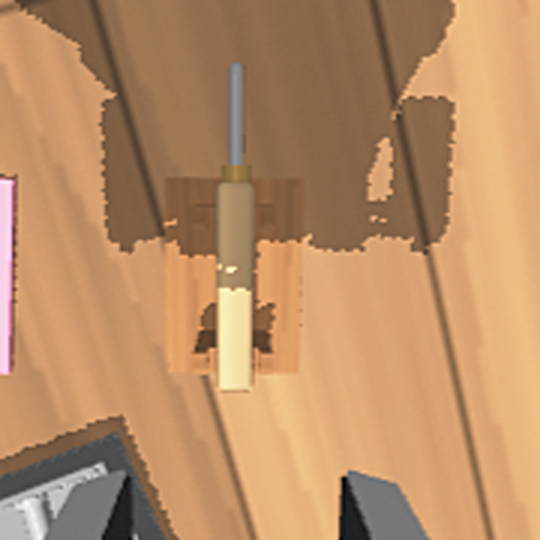

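View pics/scene15.png

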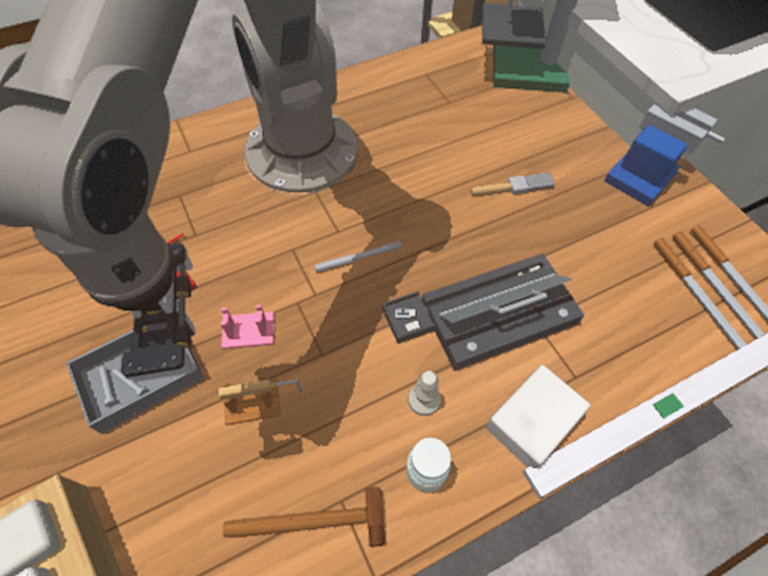

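View pics/side15.png

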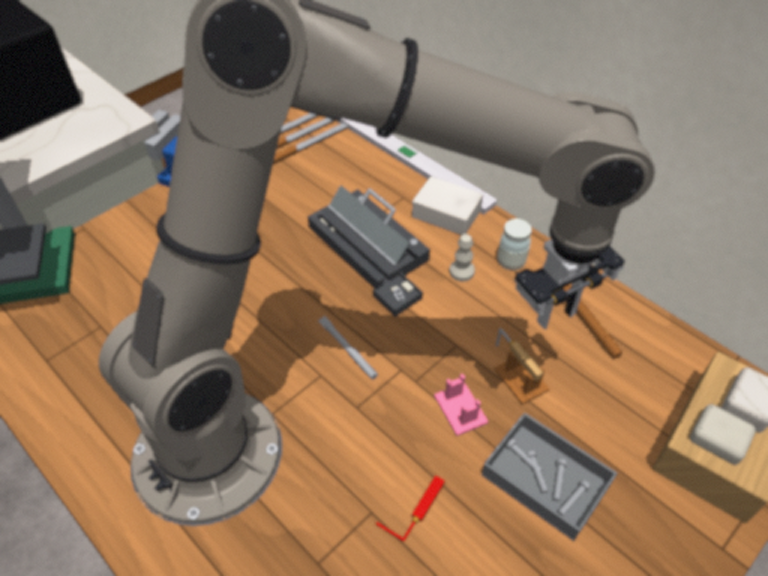

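Pick home (0.5665,−0.3277 vs 0.566,−0.3277 before), guard open, model at (425,390) upright. Numeric check of the nut, then hand in.

```bash
python3 -c "
from h import *
import pickle
c=pickle.load(open('w13.pkl','rb'))
for p in [(374,178),(360,213),(375,221),(384,180)]: print(np.round(inplate(ray(c,p[0]/1.5,p[1]/1.5,.027)),1))
c=pickle.load(open('scene15.pkl','rb'));P=pts(c)
m=np.zeros(P.shape[:2],bool);m[196:225,255:292]=1;m&=(P[...,2]>.0245)&(P[...,2]<.05)&(c['img'].min(2)>110)
print([np.round([*inplate(p),p[2]*1e3]) for p in P[m]][:40])
"
```

```text
[ -62.9 -169.3]
[ -74.4 -196.4]
[ -62.4 -202.8]
[ -55.  -170.8]
[array([ -72., -193.,   34.]), array([ -71., -191.,   34.]), array([ -69., -188.,   36.]), array([ -66., -186.,   39.]), array([ -65., -180.,   37.]), array([ -63., -178.,   38.]), array([ -73., -196.,   27.]), array([ -68., -195.,   36.]), array([ -67., -192.,   35.]), array([ -65., -190.,   37.]), array([ -63., -184.,   37.]), array([ -62., -181.,   36.]), array([ -62., -178.,   33.]), array([ -59., -176.,   38.]), array([ -63., -171.,   28.]), array([ -63., -167.,   25.]), array([ -60., -166.,   30.]), array([ -60., -162.,   27.]), array([ -68., -198.,   31.]), array([ -65., -196.,   35.]), array([ -61., -195.,   40.]), array([ -60., -192.,   40.]), array([ -60., -186.,   37.]), array([ -57., -184.,   40.]), array([ -59., -180.,   35.]), array([ -56., -178.,   38.]), array([ -59., -172.,   29.]), array([ -58., -169.,   28.]), array([ -58., -167.,   28.]), array([ -56., -164.,   30.]), array([ -67., -198.,   27.]), array([ -62., -197.,   34.]), array([ -61., -195.,   34.]), array([ -61., -191.,   33.]), array([ -56., -187.,   38.]), array([ -58., -183.,   31.]), array([ -57., -180.,   32.]), array([ -54., -178.,   35.]), array([ -58., -173.,   25.]), array([ -56., -171.,   28.])]
```

Nut spans y about −169 to −203 mm; the mouth is at −140, so it is fully clear.

```bash
python3 -c "
from plant import robot
print(robot.hand_in(), robot.observe()['time_s'])"
```

```text
the job is handed in; nothing more can be done
the job is handed in; nothing more can be done
```

The job is done and handed in, at about 20 s on the robot's clock (limit 72 s); no check failed.

- **Guard:** I pinched the bar, swung it over to about 2.05 rad and let go. It fell to its stop and is still open in the last pictures.
- **Nut:** I lowered the hook into the gap at plate y 53–73 mm and it touched the slot floor with about 2.7 N. I then dragged the nut and one chip out. The nut now spans plate y ≈ −169 to −203 mm on the ledge, clear of the slot's mouth at −140. It lies slightly turned.
- **Pick:** It is back in its cradle within about 0.5 mm of where it started, with the same yaw and height.
- **Model:** It is still standing, and the pink rest and red pick were not touched.

The slot measured about 1 mm off its nominal x (−54 instead of −55 mm). That is within the camera calibration, and I corrected for it by eye before lowering the hook. The highest force in the readings after each move was about 7 N.

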